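Clear the pin and hold the hidden bolt head

ROBOT

A 6-joint arm with a two-finger parallel gripper is mounted at the origin on the work surface. World frame = base frame: x ahead of the robot, y to its left, z up, the work surface at z = 0. Lengths are in m, angles in degrees, forces in N, time in s.
With the tool pointing down it reaches from about 0.25 to 0.725 m from the base axis. Payload 9.7 kg.
Tool frame: the origin (TCP) lies midway between the tips of the shut fingers; the grasp point (between the pads) lies 19 mm behind it (grip_point_offset is the distance from the TCP to the grasp point, in m); y points along the fingers, z is the direction in which the jaws open and shut, and the axes are right-handed (so a half turn about y gives the same grasp; the last joint's range is limited). The gripper opens to 85 mm and grips with 20 to 120 N. Pads are 22 mm wide; open, the fingers measure 114 mm over their backs; the gripper's body (76 mm by 85 mm) begins 54 mm behind the grasp point. The pads swing forward as they close: fully open they stand 13 mm farther back than shut.
Start: joints at [72.021, 4.979, 10.078, 95.1, 0, 90], TCP at [0.17, 0.523, 0.206] pointing down, gripper open.
Joint ranges: [-179.16, 179.16], [-48.56, 103.87], [-65.8, 70.77], [-126.05, 130.52], [-82.76, 87.17], [-180, 180]. Speed limits (degrees/s): [127.2, 127.2, 147.25, 180, 180, 180].

INTERFACE

Orientations are given as [roll, pitch, yaw] about the fixed x, y, z axes, in that order (R = Rz(yaw) Ry(pitch) Rx(roll)).
In Python, from workcell import get_obs, camera, job_done, grip_point_offset gives the robot as it stands.
- The arm moves only by the tool move_arm, never from a script. Its argument "deltas" is a list that holds one entry, the list of rows, each a list of 4 numbers: the shift along the tool's x, y, z in m, then the turn about the tool's y in degrees. A call has 1 to 5 rows; each row is the pose to reach, as a shift and turn from the pose commanded when the call began, along the tool's axes at that moment; what a row does not reach only later rows make up. A row lasts 1/10 s, in which the tool goes at most 50 mm and 8.59 degrees, less where a joint would pass 70% of its speed; a pose out of reach is approached as far as the arm can. A call with a gripper value outside its range is refused whole. "claw" is the finger opening in m, from 0 to 0.0854, set as the call begins (left out, the last holds). The fingers move at their own pace and stop on an object; "newtons" is the grip in N (left out, the last holds). Time passes only in rows, so rows that repeat a pose let the fingers close. It gives the time, the measured TCP pose, the force and the opening at its end, in the units of the state.
- get_obs(): the state, without advancing time (a new reading comes with each control period).
- camera(name): name is "side" or "top"; returns a dict with "color" (384x512x3 uint8, blue, green, red), "range_z" (384x512 float32, m along the optical axis (not along the pixel's ray), 0 where there is no reading), "fx", "fy", "cx", "cy" (pixels), "T" (4x4, takes a point from camera to world coordinates). Camera axes: x right, y down, z forward; pixel columns grow to the right and rows downward; lengths in m; the calibration is good to about 2 mm. A picture is of the moment at which its call begins.
- job_done(): hands the job in, once; it reports no verdict.
The state is a dict: "time": time; "q": joint angles; "qd": joint speeds; "joint_efforts": joint torques, N m; "ee_pos": TCP position; "tcp_rot": TCP orientation; "wrist_force": force on the tool from outside, world axes, zero at the start; "torque": the same for the moment, N m; "opening": finger opening in m.
Only numpy, scipy, OpenCV 4.12 (cv2) and the standard library are available. Lean on these libraries where they do the work, as an engineer would, in place of code of your own. Each camera call takes 0.05 s, during which the arm holds its last target. There are 200 camera calls.

TASK

Pull the long steel pin up out of its socket behind the steel bracket and stand it in the open steel tube on the plywood block. Then reach down into the narrow gap behind the bracket, grip the hex bolt head hidden there, turn it back until the spanner sitting on the nut in front is level, and finish while still holding the head so that the spanner's weight cannot turn it. Touch the spanner with nothing and leave the bin, the jar and the screwdriver where they are.

Things in the scene. Friction and masses are not known exactly. Their poses are not given: they have to be found in the camera images.
- bracket: Fixed steel rack foot; place and yaw vary. Origin on the bench under the bolt head's middle; x from the bracket plate to the blue wall (away from the robot at yaw 0), y along the gap, z up. Base 130 x 170 x 8 mm. Bracket plate 6 thick, 150 long in y, top z = 112, rear face x = -22. Nut, spanner and a stop peg are in front of it (x -28 to -50). Bolt axis along x at y = 0, z = 85.
- gap (a point): Middle of the gap between bracket plate and blue wall, level with the bracket's top edge (z = 112), straight above the bolt head's middle; axes as the bracket's. The gap is 44 mm wide in x, open above and at both y ends. The blue wall is 6 mm thick, 150 mm long, its face at x = +22, top at z = 95.
- socket (a point): Centre of the mouth of the pin's socket, in the gap at bracket x = 0, y = +23, z = 42. Round steel socket 21 mm outside, 14 mm bore, its floor 32 mm below the mouth.
- head: Hex bolt head in the gap, plain steel, 24 mm across flats, 28 across corners, 18 long along the bolt axis. Origin at its middle (bracket x = 0, y = 0, z = 85). Its x axis is the bolt axis, same way as the bracket's x; two flats face its own +y and -y, so at joint value 0 these two flats stand vertical.
- bolt (a joint): Turn of bolt, head, nut and spanner, all as one, about the bracket's x axis through the bolt axis, rad. 0 = spanner level; positive (right-handed) = its free end hangs lower. Unheld, the spanner's weight (about 0.1 N m, lightly damped) always brings it to the stop at 0.30, where it rests at the start. Other stop at -0.5.
- spanner: Short flat steel spanner with its ring on the nut in front of the bracket plate, up to 8 mm thick, reaching 108 mm from the bolt axis towards its own -y (the bracket's -y when level). Origin at the bolt head's middle, axes as the head's; the spanner itself lies at x = -33 to -42. Not to be touched.
- pin: Loose straight round steel pin, 12 mm thick, 170 long, about 0.14 kg, foot chamfered. Origin at the centre of its foot, z along it to the top. At the start it stands upright in the socket, foot at bracket z = 10, top at z = 180, 5 mm beside the head's +y flat, so that a finger does not fit between until it is out.
- tube: Fixed open steel tube standing on a plywood block. Origin on the bench under the tube's axis. Block 85 by 85 by 15 mm; tube 52 mm outside, 46 mm inside, its rim at z = 105, its inside floor at z = 17.
- tube_floor (a point): Centre of the tube's inside floor, z up, 17 mm above the bench and 88 mm below the rim.
- bin: Bystander: small blue open plastic bin, 100 by 75 by 50 mm, loose; origin under its centre.
- jar: Bystander: white jar with black cap, 60 mm thick, 85 mm tall, loose; origin under its centre.
- screwdriver: Bystander: screwdriver with black handle lying on the bench, loose; origin under its middle, x along it.
Mind the look-alikes: they are no part of the job. What is shaped like the bracket but purple or red is not meant.

How it is judged (in metres and radians):
On the way, in this order (a step that is already met when the one before it is completed fails the run):
1. the pin is lifted clear of its socket by the fingers (z of pin in the frame of bracket above 0.05 m and contact force between the fingers and pin above 1 N), for 0.1 s.
2. the pin stands in the tube, let go (horizontal distance between pin and tube_floor below 0.024 m and z of pin in the frame of tube_floor between -0.01 and 0.015 m and angle between pin's own z axis and vertical below 0.5 rad and contact force between the fingers and pin below 0.1 N), for 0.2 s.
3. the fingers grip the bolt head (contact force between the fingers and head above 5 N), for 0.2 s.
At the end, for the whole second after the job is handed in: The fingers are gripping the bolt head in the gap (more than 5 N, grasp point within 30 mm of its middle) and keep the spanner level to within 0.13 rad, not moving and touched by nothing else; the pin stands in the tube, its foot within 15 mm of the floor (value of joint bolt between -0.13 and 0.13 rad and velocity of joint bolt between -0.05 and 0.05 rad/s and contact force between the fingers and head above 5 N and distance between the grasp point and head below 0.03 m and contact force between anything else and spanner below 0.3 N and horizontal distance between pin and tube_floor below 0.024 m and z of pin in the frame of tube_floor between -0.01 and 0.015 m and angle between pin's own z axis and vertical below 0.5 rad); the arm keeps its last pose, push and grip.
It fails at once if the spanner is touched by the robot or with the pin (contact force between any of the arm, the fingers, pin and spanner above 1 N).
It fails at once if the bin is moved more than 30 mm (distance of bin from where it was at the start of the episode above 0.03 m).
It fails at once if the jar is moved more than 30 mm (distance of jar from where it was at the start of the episode above 0.03 m).
It fails at once if the screwdriver is moved more than 30 mm (distance of screwdriver from where it was at the start of the episode above 0.03 m).
It also fails if it takes over 51 s, if anything falls off the work surface, if the arm or the gripper's body presses on something with over 40 N, if the wrist force passes 120 N, or if a joint passes its speed limit or range.

## Working session

There is one attempt and no reset: what is moved stays moved. The work goes in short steps, Python scripts to look and compute and a tool call to move; the robot and the scene stay as the last step left them, time stands still between calls to the robot, and variables do not carry over. Pictures are saved under pics/ and viewed, about 8 in all and at most 12, crops included, and the job is handed in when it is done.

Besides the shell and the picture viewer there is one more tool, called after ">>>" as name(argument=value, ...), one argument or row to a line, values as JSON. move_arm: Moves the arm, as the interface text tells. Its arguments: {"type":"object","properties":{"deltas":{"type":"array"},"claw":{"type":"number"},"newtons":{"type":"number"}},"required":["deltas"]}

```bash
mkdir -p pics; cat > h.py <<'E'
import numpy as np, cv2
from workcell import get_obs, camera, job_done, grip_point_offset
def pts(c):
    z=c["range_z"]; v,u=np.mgrid[:z.shape[0],:z.shape[1]]
    P=np.stack([(u-c["cx"])/c["fx"]*z,(v-c["cy"])/c["fy"]*z,z],-1)
    W=P@c["T"][:3,:3].T+c["T"][:3,3]; W[z==0]=np.nan
    return W
E
python3 - <<'E'
from h import *
print(get_obs(),grip_point_offset)
for n in("top","side"):
    c=camera(n); np.savez(n+"0.npz",**c); cv2.imwrite(f"pics/{n}0.png",c["color"]); print(n,c["T"].round(3).tolist(),c["fx"])
    
E
```

```text
{'time': 0.0, 'q': array([ 7.20207052e+01,  5.01036287e+00,  1.00354187e+01,  9.51005878e+01,
       -6.22570120e-04,  9.00023304e+01]), 'qd': array([ 0.08229191, -0.02661367, -0.01806891,  0.04796178,  0.06313216,
        0.10411158]), 'joint_efforts': array([ 2.28098128e-03, -5.20383632e+01,  4.64805794e+01,  1.61315646e-02,
        1.27557751e-04,  1.67507693e-05]), 'ee_pos': array([0.16969175, 0.52288949, 0.20579881]), 'tcp_rot': array([-9.00755319e+01, -6.25641646e-04, -1.79816244e+01]), 'wrist_force': array([-0.14797619, -0.05543661, -0.53663449]), 'torque': array([ 0.0046002 ,  0.04760493, -0.02154992]), 'opening': 0.08529201801937067} 0.0187
top [[-0.013, -0.988, 0.154, 0.353], [-1.0, 0.011, -0.013, -0.077], [0.011, -0.154, -0.988, 1.492], [0.0, 0.0, 0.0, 1.0]] 493.56352874534946
side [[0.999, -0.011, 0.048, 0.527], [-0.044, -0.639, 0.768, -0.967], [0.022, -0.77, -0.638, 0.839], [0.0, 0.0, 0.0, 1.0]] 471.2053074259738
```

View pics/top0.png

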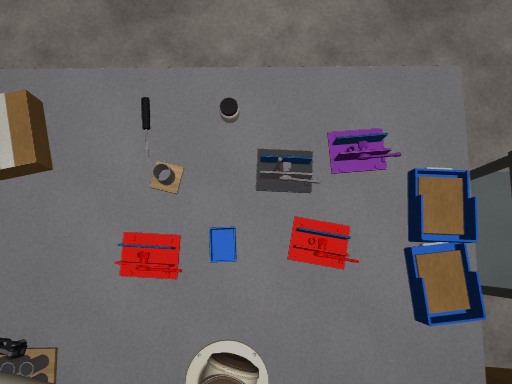

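View pics/side0.png

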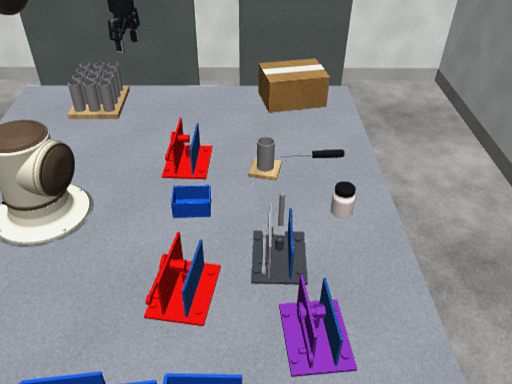

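Candidates: grey bracket at top (285,171), purple look-alike (360,150), red ones (320,243) and (150,255). I choose the grey one. The tube stands at (165,176), the screwdriver at (146,115), the jar at (229,107) and the bin at (223,244). Next I measure and take one close crop.

```bash
python3 - <<'E'
from h import *
def L(n): return dict(np.load(n+"0.npz"))
t=L("top"); W=pts(t); s=L("side"); S=pts(s)
A=cv2.resize(t["color"][140:200,250:330],None,fx=5,fy=5,interpolation=cv2.INTER_CUBIC)
B=cv2.resize(s["color"][185:290,240:320],None,fx=4,fy=4,interpolation=cv2.INTER_CUBIC)
o=np.zeros((420,720,3),np.uint8);o[:300,:400]=A;o[:420,400:]=B;cv2.imwrite("pics/crop0.png",o)
for nm,X,im,(r0,r1,c0,c1) in(("top",W,t,(140,200,245,330)),("side",S,s,(185,290,240,320))):
    P=X[r0:r1,c0:c1].reshape(-1,3); C=im["color"][r0:r1,c0:c1].reshape(-1,3).astype(int)
    blue=(C[:,0]>C[:,2]+40)
    def rect(m,l):
        Q=P[m]; 
        if len(Q)<3: print(nm,l,len(Q)); return
        print(nm,l,len(Q),"med",np.median(Q,0).round(4),cv2.minAreaRect((Q[:,:2]*1000).astype(np.float32)))
    gray=(abs(C[:,0]-C[:,2])<25)
    rect(blue&(P[:,2]>.085)&(P[:,2]<.105),"bluetop")
    rect(gray&(P[:,2]>.104)&(P[:,2]<.122),"platetop")
    rect(gray&(P[:,2]>.135)&(P[:,2]<.2),"pin")
    rect(gray&(P[:,2]>.17)&(P[:,2]<.2),"pintop")
    rect(gray&(P[:,2]>.004)&(P[:,2]<.013),"base")
for nm,X,(r0,r1,c0,c1) in(("top",W,(155,200,140,190)),("side",S,(130,182,240,290))):
    P=X[r0:r1,c0:c1].reshape(-1,3)
    for a,b in((.095,.115),(.008,.02),(.03,.1)):
        Q=P[(P[:,2]>a)&(P[:,2]<b)]
        if len(Q)>3: print("tube",nm,a,len(Q),Q.mean(0).round(4),cv2.minAreaRect((Q[:,:2]*1000).astype(np.float32)),cv2.minEnclosingCircle((Q[:,:2]*1000).astype(np.float32)))
E
```

```text
top bluetop 109 med [ 0.6427 -0.184   0.0941] ((642.4896850585938, -180.11666870117188), (147.6590118408203, 7.4519476890563965), 87.09262084960938)
top platetop 137 med [ 0.5916 -0.1736  0.1112] ((593.4948120117188, -176.65536499023438), (145.9693603515625, 34.38565444946289), 76.21460723876953)
top pin 26 med [ 0.6155 -0.1535  0.175 ] ((618.4534912109375, -153.69227600097656), (10.106929779052734, 10.241823196411133), 89.71446990966797)
top pintop 15 med [ 0.6178 -0.1535  0.1795] ((618.5187377929688, -154.45558166503906), (8.941286087036133, 9.36379623413086), 14.286957740783691)
top base 1336 med [ 0.615  -0.1779  0.0074] ((620.84228515625, -188.4596710205078), (259.7178039550781, 183.9141387939453), 89.4046401977539)
side bluetop 140 med [ 0.6409 -0.1902  0.0952] ((641.7872924804688, -178.88597106933594), (150.93431091308594, 6.153484344482422), 86.83706665039062)
side platetop 195 med [ 0.5923 -0.1741  0.1123] ((609.2022705078125, -231.44979858398438), (52.542198181152344, 265.0346984863281), 8.477471351623535)
side pin 92 med [ 0.618  -0.157   0.1617] ((618.5079345703125, -153.
[... 878 characters left out ...]
344818115234), 3.303844451904297) ((600.0526733398438, 179.3053741455078), 25.837139129638672)
tube side 0.095 146 [0.5995 0.1806 0.1016] ((599.0386962890625, 181.1609649658203), (56.7021484375, 49.10337829589844), 87.20299530029297) ((601.4358520507812, 181.24945068359375), 28.962722778320312)
tube side 0.008 346 [0.6011 0.1681 0.0157] ((612.996337890625, 196.97698974609375), (131.3607940673828, 103.04439544677734), 75.88423156738281) ((612.964599609375, 198.813720703125), 79.70389556884766)
tube side 0.03 435 [0.5983 0.1693 0.0701] ((598.3202514648438, 178.47816467285156), (50.11206817626953, 57.7528076171875), 16.95817756652832) ((601.1312866210938, 179.71804809570312), 29.99936294555664)
```

View pics/crop0.png

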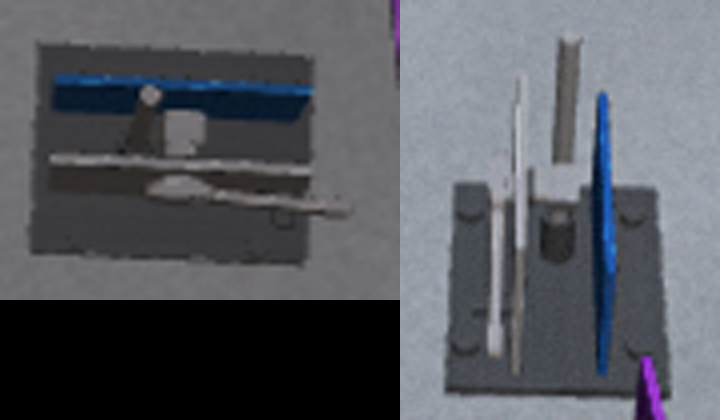

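The close crop shows the grey steel bracket with the blue wall behind it. The pin top is at crop (150,95), the head at (185,130), and the spanner lies in front. The sizes match: the wall measures 148–151 mm and the pin top is at z = 0.179. That gives a bracket origin of about (0.617, -0.178) with yaw -3°, the pin at (0.618, -0.1545) and the tube at (0.600, 0.180). I move now.

>>> move_arm(
  deltas=[
    [[0.038, -0.01, -0.03, -5], [0.076, -0.02, -0.06, -10], [0.114, -0.03, -0.09, -15], [0.152, -0.035, -0.12, -15], [0.19, -0.035, -0.15, -15]],
  ],
  claw=0.06,
)

```text
time: 0.6
ee_pos: [0.3049, 0.3203, 0.2421]
tcp_rot: [-90.0, -0.0, -2.9]
wrist_force: [0.5, 0.9, -0.2]
opening: 0.0598
```

>>> move_arm(
  deltas=[
    [[0.028, 0, -0.038, 0], [0.056, 0, -0.077, 0], [0.084, 0, -0.115, 0], [0.112, 0, -0.153, 0], [0.14, 0, -0.19, 0]],
  ],
)

```text
time: 1.1
ee_pos: [0.4347, 0.1228, 0.2414]
tcp_rot: [-90.0, -0.0, -3.0]
wrist_force: [0.3, 1.7, 0.2]
opening: 0.0601
```

>>> move_arm(
  deltas=[
    [[0.028, 0, -0.038, 0], [0.056, 0, -0.077, 0], [0.084, 0, -0.115, 0], [0.112, 0, -0.153, 0], [0.14, 0, -0.19, 0]],
  ],
)

```text
time: 1.6
ee_pos: [0.5647, -0.0742, 0.2411]
tcp_rot: [-90.0, 0.0, -3.0]
wrist_force: [0.5, -0.1, 0.3]
opening: 0.06
```

>>> move_arm(
  deltas=[
    [[0.03, 0, -0.04, 0], [0.058, 0, -0.077, 0], [0.058, 0, -0.077, 0], [0.058, 0, -0.077, 0]],
  ],
)

```text
time: 2.0
ee_pos: [0.618, -0.153, 0.2397]
tcp_rot: [-90.0, 0.2, -3.1]
wrist_force: [-0.5, 1.4, 0.5]
opening: 0.0601
```

```bash
python3 - <<'E'
from h import *
print(get_obs()["ee_pos"],get_obs()["tcp_rot"])
c=camera("side");cv2.imwrite("pics/s1.png",cv2.resize(c["color"][120:290,180:380],None,fx=3,fy=3,interpolation=cv2.INTER_CUBIC))
E
```

```text
[ 0.61803128 -0.15302416  0.23971894] [-89.96242779   0.15987189  -3.07654223]
```

View pics/s1.png

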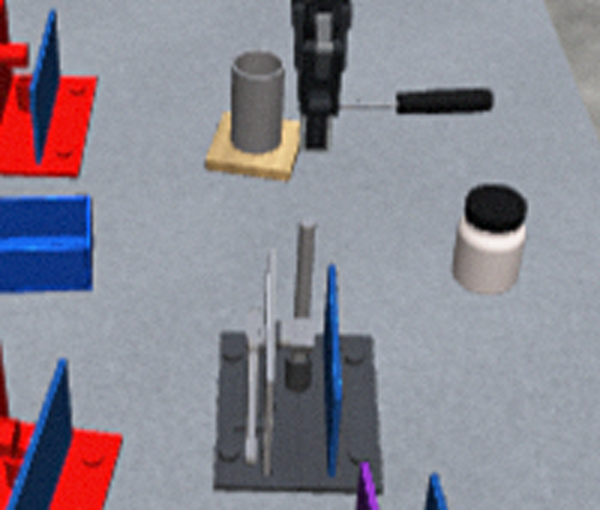

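The open gripper is straight above the pin: fingertips at crop (316,145), pin top at (307,225). I descend.

>>> move_arm(
  deltas=[
    [[0, 0.03, 0, 0], [0, 0.06, 0, 0], [0, 0.09, 0, 0], [0, 0.104, 0, 0], [0, 0.104, 0, 0]],
  ],
)

```text
time: 2.55
ee_pos: [0.6168, -0.1509, 0.1364]
tcp_rot: [-90.0, 0.1, -2.9]
wrist_force: [-0.2, -0.6, 0.6]
opening: 0.06
```

>>> move_arm(
  deltas=[
    [[0, 0, 0, 0], [0, 0, 0, 0], [0, 0, 0, 0], [0, 0, 0, 0], [0, 0, 0, 0]],
  ],
  claw=0.0,
  newtons=50,
)

```text
time: 3.05
ee_pos: [0.6186, -0.1524, 0.139]
tcp_rot: [-90.0, -0.1, -3.0]
wrist_force: [-0.1, -0.5, 5.9]
opening: 0.0096
```

>>> move_arm(
  deltas=[
    [[0, 0, 0, 0], [0, -0.02, 0, 0], [0, -0.04, 0, 0], [0, -0.06, 0, 0], [0, -0.08, 0, 0]],
  ],
)

```text
time: 3.55
ee_pos: [0.6178, -0.1522, 0.2181]
tcp_rot: [-90.0, 0.0, -3.0]
wrist_force: [0.4, -0.2, -2.0]
opening: 0.0094
```

>>> move_arm(
  deltas=[
    [[0, -0.02, 0, 0], [0, -0.045, 0, 0], [0, -0.05, 0, 0], [0, -0.05, 0, 0]],
  ],
)

```text
time: 3.95
ee_pos: [0.6184, -0.1523, 0.2677]
tcp_rot: [-90.0, -0.1, -3.0]
wrist_force: [-0.2, -0.9, -3.2]
opening: 0.0094
```

```bash
python3 - <<'E'
from h import *
o=get_obs();print(o["ee_pos"],o["wrist_force"],o["opening"])
c=camera("side");cv2.imwrite("pics/s2.png",cv2.resize(c["color"][100:290,180:380],None,fx=3,fy=3,interpolation=cv2.INTER_CUBIC))
P=pts(c)[100:290,180:380].reshape(-1,3)
for z in np.arange(.1,.24,.02):
    m=(abs(P[:,2]-z)<.01)&(abs(P[:,0]-.618)<.02)&(abs(P[:,1]+.158)<.025); print(z.round(3),m.sum(),P[m].mean(0).round(4))
E
```

```text
[ 0.61840666 -0.15229691  0.267726  ] [-0.18354418 -0.88648003 -3.17227939] 0.00936889776494395
0.1 65 [ 0.6126 -0.1776  0.0963]
0.12 0 [nan nan nan]
0.14 15 [ 0.6177 -0.1557  0.1452]
0.16 40 [ 0.6178 -0.1556  0.1602]
0.18 37 [ 0.6178 -0.1567  0.1812]
0.2 37 [ 0.6178 -0.1558  0.2007]
0.22 41 [ 0.6177 -0.1563  0.2199]<stdin>:6: RuntimeWarning: Mean of empty slice.
  ret = um.true_divide(
```

View pics/s2.png

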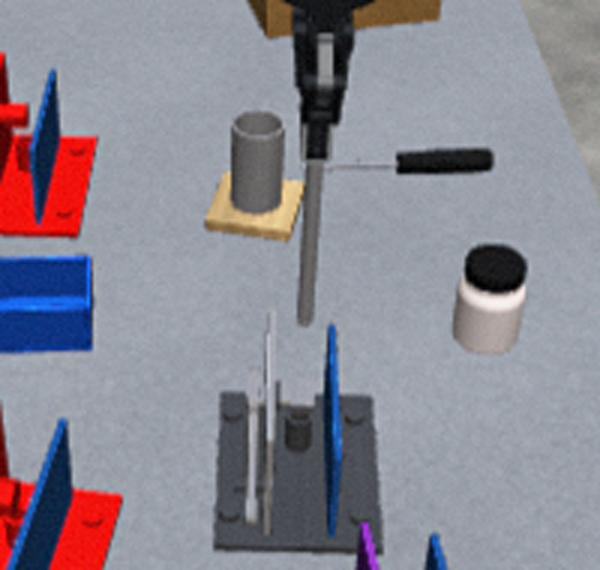

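The pin is held upright with its foot at about z = 0.14 (crop (305,322)), and the socket is empty. I carry it to the tube.

>>> move_arm(
  deltas=[
    [[-0.002, 0, 0.02, 0], [-0.006, 0, 0.055, 0], [-0.01, 0, 0.095, 0], [-0.014, 0, 0.135, 0], [-0.019, 0, 0.175, 0]],
  ],
)

```text
time: 4.5
ee_pos: [0.6075, 0.025, 0.2656]
tcp_rot: [-90.0, 0.1, -3.0]
wrist_force: [0.4, 0.1, -2.0]
opening: 0.0098
```

>>> move_arm(
  deltas=[
    [[-0.004, 0, 0.04, 0], [-0.008, 0, 0.08, 0], [-0.012, 0, 0.115, 0], [-0.015, 0, 0.143, 0], [-0.017, 0, 0.155, 0]],
  ],
)

```text
time: 5.0
ee_pos: [0.5984, 0.1816, 0.2654]
tcp_rot: [-90.0, 0.1, -2.9]
wrist_force: [1.1, -0.3, -1.3]
opening: 0.0093
```

>>> move_arm(
  deltas=[
    [[0, 0, 0.001, 0], [0, 0, 0.001, 0], [0, 0, 0.001, 0]],
  ],
)

```text
time: 5.3
ee_pos: [0.5994, 0.179, 0.2672]
tcp_rot: [-90.0, 0.0, -3.1]
wrist_force: [-0.4, -0.7, -2.2]
opening: 0.0095
```

```bash
python3 - <<'E'
from h import *
o=get_obs();print(o["ee_pos"],o["wrist_force"],o["opening"])
c=camera("side");cv2.imwrite("pics/s3.png",cv2.resize(c["color"][60:200,200:350],None,fx=4,fy=4,interpolation=cv2.INTER_CUBIC))
P=pts(c)[60:200,200:350].reshape(-1,3)
for z in np.arange(.13,.24,.02):
    m=(abs(P[:,2]-z)<.01)&(abs(P[:,0]-.6)<.03)&(abs(P[:,1]-.18)<.03); print(z.round(3),m.sum(),P[m].mean(0).round(4))
E
```

```text
[0.5993802  0.17900533 0.26724276] [-0.3659898  -0.67117554 -2.24058669] 0.00946267287996611
0.13 0 [nan nan nan]
0.15 26 [0.5986 0.1756 0.1504]
0.17 32 [0.5986 0.1752 0.1697]
0.19 27 [0.5992 0.1752 0.1906]
0.21 24 [0.5988 0.1755 0.2101]
0.23 30 [0.5987 0.1755 0.2304]<stdin>:6: RuntimeWarning: Mean of empty slice.
  ret = um.true_divide(
```

View pics/s3.png

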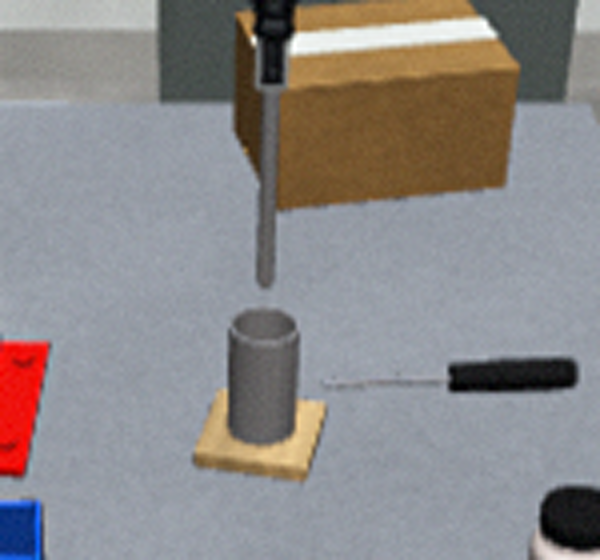

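The pin is centred over the tube: foot at crop (265,285), rim at (265,325). I lower it and let go.

>>> move_arm(
  deltas=[
    [[0, 0.03, 0, 0], [0, 0.06, 0, 0], [0, 0.09, 0, 0], [0, 0.108, 0, 0], [0, 0.118, 0, 0]],
  ],
)

```text
time: 5.85
ee_pos: [0.5987, 0.179, 0.1476]
tcp_rot: [-90.0, 0.1, -3.1]
wrist_force: [-0.0, -0.7, -1.5]
opening: 0.0093
```

>>> move_arm(
  deltas=[
    [[0, 0.002, 0, 0], [0, 0.003, 0, 0], [0, 0.003, 0, 0]],
  ],
)

```text
time: 6.15
ee_pos: [0.5998, 0.1802, 0.1477]
tcp_rot: [-90.0, -0.1, -3.0]
wrist_force: [0.6, -0.7, -1.9]
opening: 0.0091
```

>>> move_arm(
  deltas=[
    [[0, 0.002, 0, 0], [0, 0.002, 0, 0], [0, 0.002, 0, 0]],
  ],
)

```text
time: 6.45
ee_pos: [0.5999, 0.1805, 0.146]
tcp_rot: [-90.0, -0.1, -3.0]
wrist_force: [0.3, 0.3, 5.4]
opening: 0.0094
```

Contact with the floor (+5.4 N). I release.

>>> move_arm(
  deltas=[
    [[0, 0, 0, 0], [0, 0, 0, 0], [0, 0, 0, 0], [0, 0, 0, 0], [0, 0, 0, 0]],
  ],
  claw=0.04,
)

```text
time: 6.95
ee_pos: [0.5992, 0.1803, 0.1443]
tcp_rot: [-90.0, 0.0, -3.0]
wrist_force: [0.1, -0.9, 0.3]
opening: 0.0403
```

>>> move_arm(
  deltas=[
    [[0, -0.02, 0, 0], [0, -0.05, 0, 0], [0, -0.08, 0, 0], [0, -0.1, 0, 0], [0, -0.1, 0, 0]],
  ],
)

```text
time: 7.45
ee_pos: [0.6, 0.1806, 0.2477]
tcp_rot: [-89.9, -0.2, -3.0]
wrist_force: [-0.0, 0.4, 0.2]
opening: 0.0402
```

```bash
python3 - <<'E'
from h import *
o=get_obs();print(o["ee_pos"],o["wrist_force"],o["opening"])
c=camera("side");cv2.imwrite("pics/s4.png",cv2.resize(c["color"][60:280,200:350],None,fx=2.7,fy=2.7,interpolation=cv2.INTER_CUBIC))
P=pts(c)[60:200,200:350].reshape(-1,3)
for z in np.arange(.12,.24,.02):
    m=(abs(P[:,2]-z)<.01)&(abs(P[:,0]-.6)<.03)&(abs(P[:,1]-.18)<.03); print(z.round(3),m.sum(),P[m].mean(0).round(4),P[m][:,2].max() if m.any() else 0)
E
```

```text
[0.60003608 0.18056173 0.24773009] [-0.01415015  0.41596335  0.20912919] 0.040245685068757454
0.12 28 [0.5987 0.1766 0.1206] 0.1297316147312496
0.14 29 [0.5995 0.1763 0.1403] 0.1499610837698736
0.16 24 [0.6002 0.1764 0.1603] 0.16909822414168574
0.18 28 [0.5999 0.1775 0.1804] 0.1894408702905248
0.2 2 [0.5966 0.1758 0.1907] 0.19124622871400332
0.22 0 [nan nan nan] 0<stdin>:6: RuntimeWarning: Mean of empty slice.
  ret = um.true_divide(
```

View pics/s4.png

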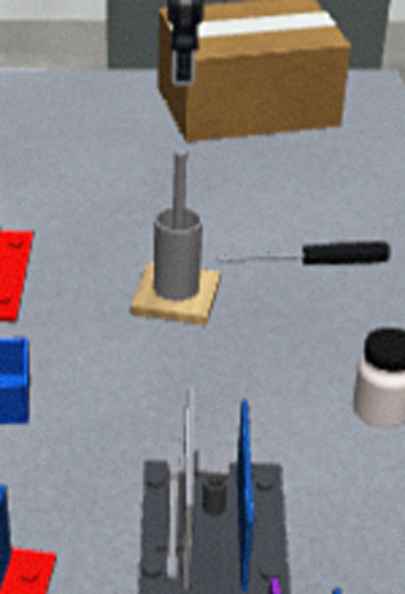

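The pin stands upright in the tube (top at z ≈ 0.187, crop (180,155)) and is released. I go over the bolt head.

>>> move_arm(
  deltas=[
    [[0.004, 0, -0.04, 0], [0.009, 0, -0.085, 0], [0.013, 0, -0.13, 0], [0.018, 0, -0.175, 0], [0.021, 0, -0.21, 0]],
  ],
  claw=0.05,
)

```text
time: 8.0
ee_pos: [0.6088, -0.0329, 0.2429]
tcp_rot: [-90.0, 0.1, -3.0]
wrist_force: [0.3, -0.1, 0.4]
opening: 0.05
```

>>> move_arm(
  deltas=[
    [[0.004, 0, -0.04, 0], [0.009, 0, -0.085, 0], [0.013, 0, -0.13, 0], [0.015, 0, -0.147, 0], [0.015, 0, -0.147, 0]],
  ],
)

```text
time: 8.5
ee_pos: [0.6162, -0.1803, 0.2426]
tcp_rot: [-90.0, 0.1, -3.2]
wrist_force: [0.4, 0.4, 0.1]
opening: 0.0498
```

```bash
python3 - <<'E'
from h import *
o=get_obs();print(o["ee_pos"],o["tcp_rot"],o["wrist_force"],o["opening"])
c=camera("side");P=pts(c)[185:290,240:320].reshape(-1,3)
C=c["color"][185:290,240:320].reshape(-1,3).astype(int)
m=(C[:,0]>C[:,2]+40)&(abs(P[:,2]-.095)<.01);print(cv2.minAreaRect((P[m,:2]*1000).astype(np.float32)))
b=np.deg2rad(-3);R=np.array([[np.cos(b),np.sin(b)],[-np.sin(b),np.cos(b)]])
Q=P.copy();Q[:,:2]=(P[:,:2]-[.617,-.1777])@R.T
m=(abs(Q[:,1])<.016)&(abs(Q[:,0])<.013)&(Q[:,2]>.075)&(Q[:,2]<.115);print("head",m.sum(),Q[m].min(0),Q[m].max(0))
m=(Q[:,0]>-.05)&(Q[:,0]<-.0305)&(Q[:,2]>.02)
for y in np.arange(-.11,-.02,.02):
    k=m&(abs(Q[:,1]-y)<.01);print("sp",y.round(2),k.sum(),Q[k].mean(0).round(4),Q[k][:,2].max() if k.any() else 0)
E
```

```text
[ 0.61620561 -0.18028418  0.24264587] [-89.97801765   0.13053054  -3.15950076] [0.41091608 0.44043828 0.12122022] 0.04982622729826963
((641.7014770507812, -178.81292724609375), (150.8278045654297, 6.284528732299805), 86.71702575683594)
head 114 [-0.01277591 -0.01523929  0.07623679] [0.00867874 0.01012594 0.09996667]
sp -0.11 12 [-0.0381 -0.1015  0.0588] 0.06304647470228386
sp -0.09 32 [-0.0377 -0.0919  0.0653] 0.06937062928407844
sp -0.07 46 [-0.0393 -0.0689  0.0663] 0.07554304433374992
sp -0.05 29 [-0.0376 -0.0508  0.0746] 0.08200931227164943
sp -0.03 24 [-0.0375 -0.0298  0.0832] 0.08653730050045427
```

The spanner's slope matches 0.30 rad, so I can use it to measure the bolt angle. I descend into the gap.

>>> move_arm(
  deltas=[
    [[0.0005, 0.03, 0.002, 0], [0.0005, 0.065, 0.002, 0], [0.0005, 0.095, 0.002, 0], [0.0005, 0.115, 0.002, 0], [0.0005, 0.12, 0.002, 0]],
  ],
)

```text
time: 9.05
ee_pos: [0.616, -0.1739, 0.1214]
tcp_rot: [-89.9, 0.2, -2.9]
wrist_force: [-0.2, -0.1, 0.9]
opening: 0.0502
```

>>> move_arm(
  deltas=[
    [[0, 0.01, 0, 0], [0, 0.022, 0, 0], [0, 0.034, 0, 0], [0, 0.046, 0, 0], [0, 0.058, 0, 0]],
  ],
)

```text
time: 9.55
ee_pos: [0.6173, -0.1761, 0.0656]
tcp_rot: [-90.0, -0.0, -3.0]
wrist_force: [0.5, 0.0, 0.3]
opening: 0.0497
```

```bash
cat > sp.py <<'E'
from h import *
import sys
o=get_obs();print(o["time"],o["ee_pos"],o["tcp_rot"],o["wrist_force"],o["torque"],o["opening"])
c=camera("side");P=pts(c)[150:290,230:330].reshape(-1,3)
b=np.deg2rad(-3);R=np.array([[np.cos(b),np.sin(b)],[-np.sin(b),np.cos(b)]])
Q=P.copy();Q[:,:2]=(P[:,:2]-[.617,-.1777])@R.T
m=(Q[:,0]>-.046)&(Q[:,0]<-.0305)&(Q[:,2]>.02)&(Q[:,2]<.12)
Y=[];Z=[]
for y in np.arange(-.1,-.025,.01):
    k=m&(abs(Q[:,1]-y)<.005)
    if k.sum()>2: i=np.argmax(np.where(k,Q[:,2],-1));Y.append(Q[i,1]);Z.append(Q[i,2])
print(np.c_[Y,Z].round(3).tolist(),"angle",np.arctan(np.polyfit(Y,Z,1)[0]))
if len(sys.argv)>1: cv2.imwrite("pics/"+sys.argv[1],cv2.resize(c["color"][120:290,200:350],None,fx=4,fy=3.5,interpolation=cv2.INTER_CUBIC))
E
python3 sp.py s5.png
```

```text
9.55 [ 0.61725476 -0.17614924  0.06557478] [-9.00005628e+01 -5.60023136e-03 -2.98396794e+00] [0.53003066 0.04788473 0.30499641] [ 0.04797228 -0.00024542 -0.02306635] 0.049659216891363794
[[-0.097, 0.069], [-0.091, 0.068], [-0.084, 0.071], [-0.067, 0.075], [-0.057, 0.077], [-0.046, 0.082], [-0.038, 0.083], [-0.026, 0.087]] angle 0.2669944639158507
```

View pics/s5.png

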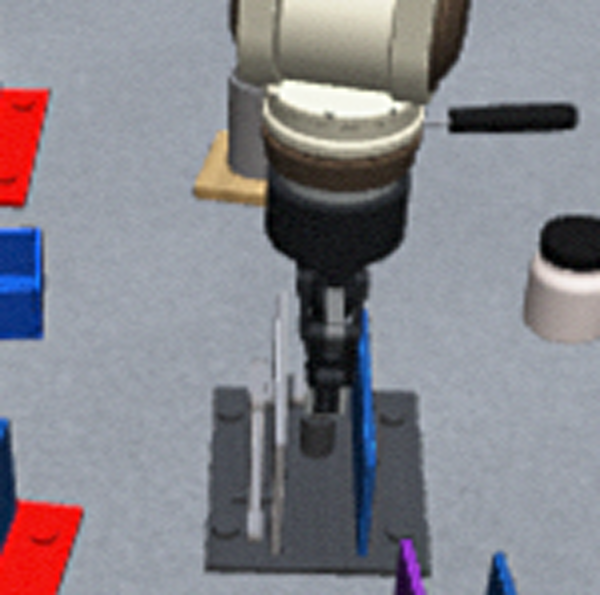

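The fingers are in the gap around the head with no contact force, at crop (325,380), and the spanner is still down. I grip.

>>> move_arm(
  deltas=[
    [[0, 0.002, 0, 0], [0, 0.002, 0, 0], [0, 0.002, 0, 0], [0, 0.002, 0, 0], [0, 0.002, 0, 0]],
  ],
  claw=0.0,
  newtons=40,
)

```text
time: 10.1
ee_pos: [0.6173, -0.177, 0.0655]
tcp_rot: [-90.1, -0.0, -3.0]
wrist_force: [-2.3, -4.0, 4.4]
opening: 0.0194
```

```bash
python3 sp.py
```

```text
10.1 [ 0.61731852 -0.1770177   0.06548004] [-9.00954402e+01 -4.94492658e-02 -3.01554741e+00] [-2.26197859 -4.01901308  4.36728793] [-1.19727496e+00  6.89163352e-01 -8.37595873e-04] 0.01942882985861507
[[-0.098, 0.069], [-0.095, 0.069], [-0.078, 0.071], [-0.07, 0.074], [-0.06, 0.077], [-0.048, 0.08], [-0.037, 0.082], [-0.026, 0.087]] angle 0.2448888903947013
```

>>> move_arm(
  deltas=[
    [[0, -0.002, 0, 0], [0, -0.004, 0, 0], [0, -0.006, 0, 0], [0, -0.006, 0, 0]],
  ],
)

```text
time: 10.55
ee_pos: [0.618, -0.1782, 0.0728]
tcp_rot: [-90.3, -0.2, -3.0]
wrist_force: [-3.7, -10.1, 20.7]
opening: 0.0008
```

```bash
python3 sp.py
```

```text
10.55 [ 0.61802422 -0.17823507  0.07283315] [-90.26483976  -0.17087769  -3.03426888] [ -3.65254411 -10.11968099  20.70107997] [-1.6580647   0.88845902 -0.02879436] 0.0008406116493342535
[[-0.097, 0.085], [-0.095, 0.085], [-0.082, 0.084], [-0.065, 0.086], [-0.061, 0.088], [-0.047, 0.089], [-0.036, 0.091], [-0.033, 0.091]] angle 0.10187786885048894
```

```bash
python3 - <<'E'
from h import *
s=camera("side");t=camera("top")
A=cv2.resize(s["color"][190:280,240:320],None,fx=5,fy=5,interpolation=cv2.INTER_CUBIC)
B=cv2.resize(t["color"][140:200,250:320],None,fx=5.5,fy=5.5,interpolation=cv2.INTER_CUBIC)
o=np.zeros((450,790,3),np.uint8);o[:,:400]=A;o[:330,400:785]=B;o=np.clip(o.astype(float)*1.6,0,255).astype(np.uint8);cv2.imwrite("pics/s6.png",o)
E
```

```text
(no output)
```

View pics/s6.png

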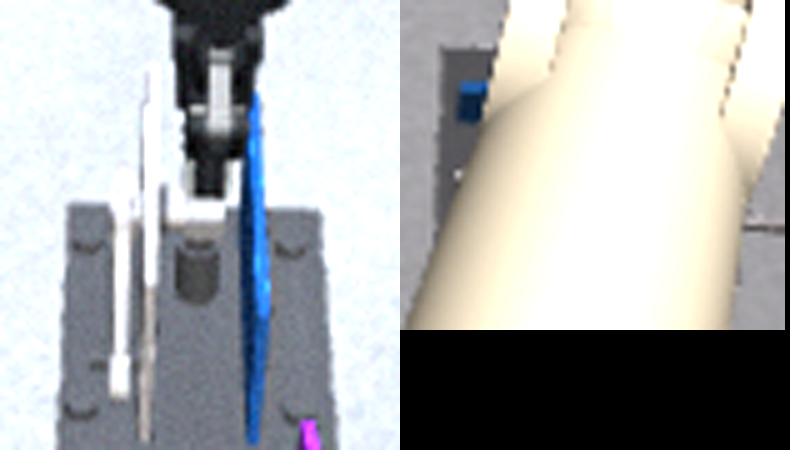

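The side crop shows the spanner nearly level and light metal visible below the fingertip at (195,205). I check in 3D where the tips really are.

```bash
python3 - <<'E'
from h import *
c=camera("side");Q=pts(c)
b=np.deg2rad(-3);R=np.array([[np.cos(b),np.sin(b)],[-np.sin(b),np.cos(b)]])
Q[...,:2]=(Q[...,:2]-[.617,-.1777])@R.T
for r in range(204,246,2):
    print(r,[(u,*(Q[r,u]*1000).round().astype(int),int(c["color"][r,u].mean())) for u in(276,279,281,283,286) if Q[r,u,0]==Q[r,u,0]])
E
```

```text
204 [(276, np.int64(-14), np.int64(-14), np.int64(182), 12), (279, np.int64(-9), np.int64(-34), np.int64(199), 14), (281, np.int64(-5), np.int64(-39), np.int64(203), 52), (283, np.int64(0), np.int64(-36), np.int64(201), 136), (286, np.int64(6), np.int64(-40), np.int64(205), 52)]
206 [(276, np.int64(-14), np.int64(-15), np.int64(177), 13), (279, np.int64(-8), np.int64(-27), np.int64(188), 8), (281, np.int64(-4), np.int64(-32), np.int64(192), 46), (283, np.int64(0), np.int64(-43), np.int64(201), 137), (286, np.int64(6), np.int64(-36), np.int64(196), 45)]
208 [(276, np.int64(-14), np.int64(-15), np.int64(172), 19), (279, np.int64(-7), np.int64(-13), np.int64(170), 26), (281, np.int64(-3), np.int64(-24), np.int64(180), 60), (283, np.int64(-1), np.int64(-48), np.int64(200), 139), (286, np.int64(8), np.int64(-22), np.int64(178), 55)]
210 [(276, np.int64(-13), np.int64(-15), np.int64(166), 7), (279, np.int64(-7), np.int64(-15), np.int64(166), 38), (281, np.int64(-4), np.int64(-40), np.int64(187), 62), (283, np.int64(0), np.int64(-49), np.int64(196), 138), (286, np.int64(9), np.int64(-12), n
[... 3977 characters left out ...]
(42), 63), (281, np.int64(4), np.int64(16), np.int64(44), 63), (283, np.int64(9), np.int64(19), np.int64(41), 56), (286, np.int64(19), np.int64(53), np.int64(8), 83)]
242 [(276, np.int64(-8), np.int64(17), np.int64(36), 36), (279, np.int64(-1), np.int64(14), np.int64(39), 48), (281, np.int64(4), np.int64(15), np.int64(39), 47), (283, np.int64(9), np.int64(22), np.int64(32), 53), (286, np.int64(18), np.int64(45), np.int64(9), 82)]
244 [(276, np.int64(-8), np.int64(18), np.int64(28), 38), (279, np.int64(0), np.int64(15), np.int64(32), 48), (281, np.int64(4), np.int64(15), np.int64(31), 46), (283, np.int64(10), np.int64(19), np.int64(27), 53), (286, np.int64(18), np.int64(39), np.int64(8), 84)]
```

By depth, the shut fingertips are at z ≈ 0.105, on top of the head. The reported TCP is 0.073, so the fingers sit about 30 mm higher than reported. The pin was also held only near its top. I back off, open, and measure the tip offset directly.

>>> move_arm(
  deltas=[
    [[0, -0.02, 0, 0], [0, -0.05, 0, 0], [0, -0.08, 0, 0], [0, -0.1, 0, 0], [0, -0.1, 0, 0]],
  ],
)

```text
time: 11.25
ee_pos: [0.6185, -0.1763, 0.1741]
tcp_rot: [-90.0, -0.3, -3.0]
wrist_force: [0.5, 0.3, 0.2]
opening: 0.0001
```

```bash
python3 - <<'E'
from h import *
o=get_obs();print(o["time"],o["ee_pos"],o["q"],o["tcp_rot"],o["wrist_force"],o["opening"])
c=camera("side");Q=pts(c);np.savez("s7.npz",**c)
e=o["ee_pos"]
D=c["color"].mean(-1)<80
b=np.deg2rad(-3);R=np.array([[np.cos(b),np.sin(b)],[-np.sin(b),np.cos(b)]])
Q[...,:2]=(Q[...,:2]-[.617,-.1777])@R.T
m=D&(abs(Q[...,0])<.03)&(abs(Q[...,1])<.06)&(Q[...,2]>.12)
for z in np.arange(.13,.33,.01):
    k=m&(abs(Q[...,2]-z)<.005); 
    if k.any(): print(z.round(3),k.sum(),(Q[k].min(0)*1000).round(),(Q[k].max(0)*1000).round())
cv2.imwrite("pics/s7.png",cv2.resize(c["color"][120:250,230:330],None,fx=4.5,fy=4.5,interpolation=cv2.INTER_CUBIC))
E
```

```text
11.25 [ 0.61846516 -0.17631375  0.17413662] [-1.59203281e+01  1.73206740e+01  2.07624555e+01  9.31468652e+01
  1.74182595e-02 -1.29477234e+01] [-90.04910469  -0.29132069  -2.97243505] [0.47997242 0.33177744 0.18108589] 0.00011985713462863226
0.2 6 [ -4.  -6. 200.] [  7.  -2. 204.]
0.21 16 [ -4. -12. 208.] [  9.  -6. 215.]
0.22 21 [ -5. -14. 215.] [  8.  -8. 224.]
0.23 24 [ -5. -13. 225.] [  8.  -7. 233.]
0.24 2 [-12.  -6. 244.] [-12.   7. 244.]
0.25 22 [-11. -34. 247.] [ 12. -12. 255.]
0.26 26 [-15. -42. 256.] [ 13. -10. 265.]
0.27 45 [-15. -50. 265.] [ 18.  -7. 275.]
0.28 52 [-16. -58. 275.] [ 17.  -9. 285.]
0.29 92 [-16. -60. 285.] [ 18.  12. 295.]
0.3 69 [-19. -56. 295.] [ 20.  12. 305.]
0.31 64 [-17. -41. 305.] [ 19.  -6. 315.]
0.32 50 [-10. -38. 315.] [ 12. -25. 325.]
```

View pics/s7.png

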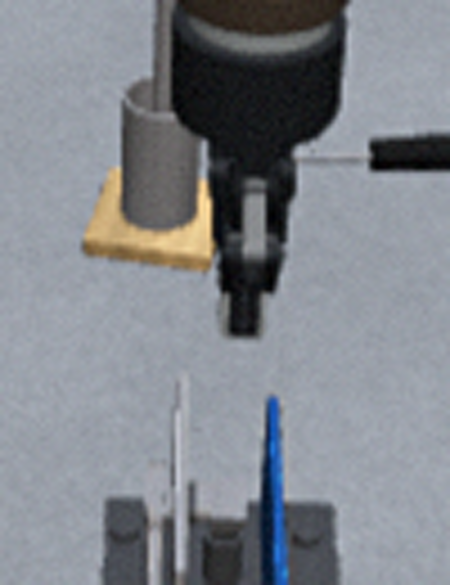

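The shut tips measure z ≈ 0.202 with a reported TCP of 0.174, so the true tips are about 28 mm above the reported TCP. The body and the pin grip agree with this. With a reported z of about 0.043 the pads are really at the head. I open and descend again.

>>> move_arm(
  deltas=[
    [[-0.001, 0, 0, 0], [-0.001, 0, -0.001, 0], [-0.001, 0.01, -0.001, 0], [-0.001, 0.03, -0.001, 0], [-0.001, 0.05, -0.001, 0]],
  ],
  claw=0.05,
)

```text
time: 11.8
ee_pos: [0.6159, -0.177, 0.1186]
tcp_rot: [-90.0, 0.0, -3.0]
wrist_force: [-0.3, -0.2, -1.1]
opening: 0.0501
```

>>> move_arm(
  deltas=[
    [[0, 0.015, 0, 0], [0, 0.03, 0, 0], [0, 0.045, 0, 0], [0, 0.056, 0, 0], [0, 0.06, 0, 0]],
  ],
)

```text
time: 12.3
ee_pos: [0.6157, -0.1769, 0.059]
tcp_rot: [-90.0, 0.1, -3.0]
wrist_force: [-0.0, 0.6, -0.3]
opening: 0.0503
```

>>> move_arm(
  deltas=[
    [[0, 0.006, 0, 0], [0, 0.012, 0, 0], [0, 0.018, 0, 0], [0, 0.02, 0, 0]],
  ],
)

```text
time: 12.7
ee_pos: [0.616, -0.177, 0.0399]
tcp_rot: [-90.0, 0.0, -3.0]
wrist_force: [0.5, 0.4, 0.4]
opening: 0.0497
```

```bash
python3 sp.py
```

```text
12.7 [ 0.61601351 -0.17702465  0.03988009] [-8.99954957e+01  2.68857179e-02 -2.97893338e+00] [0.51600348 0.38248468 0.44088038] [-0.01168899 -0.00203972 -0.00343046] 0.0496694998939669
[[-0.095, 0.067], [-0.094, 0.069], [-0.077, 0.072], [-0.073, 0.072], [-0.058, 0.078], [-0.05, 0.08], [-0.039, 0.084], [-0.029, 0.087]] angle 0.2907069841216906
```

>>> move_arm(
  deltas=[
    [[0, 0, 0, 0], [0, 0, 0, 0], [0, 0, 0, 0], [0, 0, 0, 0], [0, 0, 0, 0]],
  ],
  claw=0.0,
  newtons=50,
)

```text
time: 13.25
ee_pos: [0.6163, -0.177, 0.041]
tcp_rot: [-90.0, -0.0, -3.0]
wrist_force: [-1.6, 1.9, 4.2]
opening: 0.0252
```

```bash
python3 sp.py
```

```text
13.25 [ 0.6163485  -0.17697323  0.04100202] [-8.99955651e+01 -3.44152318e-02 -2.97104806e+00] [-1.63565872  1.91695266  4.16660856] [ 0.39969472  0.30370964 -0.01632313] 0.02524221493708921
[[-0.097, 0.072], [-0.091, 0.069], [-0.079, 0.071], [-0.067, 0.075], [-0.055, 0.079], [-0.045, 0.081], [-0.037, 0.085], [-0.028, 0.086]] angle 0.24993967321799487
```

>>> move_arm(
  deltas=[
    [[0, 0.002, 0, 0], [0, 0.004, 0, 0], [0, 0.006, 0, 0], [0, 0.006, 0, 0]],
  ],
)

```text
time: 13.7
ee_pos: [0.6167, -0.1771, 0.0407]
tcp_rot: [-90.1, -0.3, -3.0]
wrist_force: [-17.9, 6.3, 40.4]
opening: 0.0251
```

```bash
python3 sp.py
```

```text
13.7 [ 0.61667986 -0.1771072   0.04071003] [-90.05122607  -0.2678007   -2.97326389] [-17.93731057   6.27157533  40.38138914] [ 1.34480684  3.3959216  -0.07337613] 0.0250659704187292
[[-0.098, 0.07], [-0.093, 0.071], [-0.076, 0.072], [-0.073, 0.075], [-0.062, 0.079], [-0.048, 0.081], [-0.04, 0.085], [-0.031, 0.089]] angle 0.28117456340231056
```

>>> move_arm(
  deltas=[
    [[0, 0.001, 0, 0], [0, 0.001, 0, 0], [0, 0.001, 0, 0]],
  ],
  newtons=25,
)

```text
time: 14.05
ee_pos: [0.6167, -0.1771, 0.0407]
tcp_rot: [-90.1, -0.3, -3.0]
wrist_force: [-20.8, 7.4, 45.4]
opening: 0.0249
```

```bash
python3 sp.py
```

```text
14.05 [ 0.61673763 -0.17712384  0.04067422] [-90.05915152  -0.3087642   -2.97407039] [-20.81623243   7.35922141  45.4107422 ] [ 1.40827835  3.8657318  -0.02195867] 0.024866648724906973
[[-0.099, 0.068], [-0.093, 0.07], [-0.077, 0.072], [-0.067, 0.075], [-0.06, 0.077], [-0.05, 0.083], [-0.045, 0.084], [-0.026, 0.088]] angle 0.27949477667978195
```

No slip, and the force carries a moment about y, so the gripper body is probably resting on the plate. I unload upward at once.

>>> move_arm(
  deltas=[
    [[0, -0.004, 0, 0], [0, -0.008, 0, 0], [0, -0.008, 0, 0]],
  ],
)

```text
time: 14.4
ee_pos: [0.6163, -0.177, 0.041]
tcp_rot: [-90.0, 0.0, -3.0]
wrist_force: [0.9, 1.6, 1.4]
opening: 0.0246
```

```bash
python3 sp.py
```

```text
14.4 [ 0.61630886 -0.1769696   0.04104885] [-8.99851671e+01  8.16075882e-03 -2.97322400e+00] [0.88962269 1.56783557 1.40528415] [ 0.38180194 -0.22326499  0.04088761] 0.02464586781460614
[[-0.096, 0.07], [-0.094, 0.069], [-0.076, 0.071], [-0.07, 0.075], [-0.058, 0.078], [-0.047, 0.083], [-0.038, 0.083], [-0.026, 0.088]] angle 0.2625360636158029
```

>>> move_arm(
  deltas=[
    [[0, -0.003, 0, 0], [0, -0.005, 0, 0], [0, -0.005, 0, 0]],
  ],
)

```text
time: 14.75
ee_pos: [0.616, -0.1769, 0.0413]
tcp_rot: [-89.9, 0.2, -3.0]
wrist_force: [14.6, -0.7, -29.4]
opening: 0.0251
```

```bash
python3 sp.py
```

```text
14.75 [ 0.61602384 -0.17690168  0.04133812] [-89.93924782   0.2107919   -2.97573792] [ 14.64696418  -0.74415981 -29.44889766] [-0.32953458 -2.84304188 -0.0334872 ] 0.025138639293977045
[[-0.096, 0.07], [-0.091, 0.069], [-0.075, 0.071], [-0.068, 0.076], [-0.059, 0.079], [-0.047, 0.08], [-0.036, 0.084], [-0.027, 0.085]] angle 0.24346353308739804
```

The force is symmetric up and down, so this is friction holding the corners and not body contact. The grip alone will not turn the head. Instead I roll it with one finger: open slightly, press the +y pad on the head and move it down about 4 mm (this lifts the spanner side), then close.

>>> move_arm(
  deltas=[
    [[0, -0.001, 0, 0], [0, -0.001, 0, 0], [0, -0.001, 0, 0], [0, -0.001, 0, 0]],
  ],
  claw=0.034,
  newtons=60,
)

```text
time: 15.2
ee_pos: [0.6164, -0.1773, 0.0482]
tcp_rot: [-90.0, -0.1, -3.0]
wrist_force: [0.2, 0.7, 0.4]
opening: 0.034
```

>>> move_arm(
  deltas=[
    [[0, 0, -0.003, 0], [0, 0, -0.005, 0], [0, 0, -0.007, 0], [0, 0, -0.007, 0]],
  ],
)

```text
time: 15.6
ee_pos: [0.6161, -0.181, 0.0476]
tcp_rot: [-89.7, -0.0, -2.9]
wrist_force: [2.0, 16.3, 0.3]
opening: 0.0337
```

```bash
python3 sp.py
```

```text
15.6 [ 0.61614708 -0.18096748  0.04757181] [-8.96550015e+01 -2.19417119e-02 -2.85357181e+00] [ 1.97832123 16.29975875  0.34276872] [ 3.24076689 -0.35892464 -0.04718224] 0.03374565745516246
[[-0.098, 0.073], [-0.09, 0.071], [-0.077, 0.075], [-0.07, 0.075], [-0.058, 0.078], [-0.049, 0.082], [-0.036, 0.085], [-0.026, 0.087]] angle 0.21765646798396857
```

>>> move_arm(
  deltas=[
    [[0, 0, -0.002, 0], [0, 0.002, -0.002, 0], [0, 0.004, -0.002, 0], [0, 0.004, -0.002, 0]],
  ],
)

```text
time: 16.05
ee_pos: [0.6161, -0.182, 0.0442]
tcp_rot: [-89.6, -0.0, -2.8]
wrist_force: [-0.1, 19.6, 4.6]
opening: 0.0342
```

```bash
python3 sp.py
```

```text
16.05 [ 0.61612862 -0.18196402  0.04417753] [-8.95974338e+01 -3.93547845e-02 -2.80331064e+00] [-0.05039192 19.6231994   4.5877035 ] [4.08475389 0.03643371 0.0256895 ] 0.03419726390814221
[[-0.097, 0.097], [-0.093, 0.096], [-0.076, 0.094], [-0.073, 0.094], [-0.064, 0.094], [-0.049, 0.095], [-0.044, 0.096], [-0.033, 0.097]] angle 0.008221403854324082
```

Spanner level (0.01). I close the other finger while re-centring, so the +y pad stays pressed.

>>> move_arm(
  deltas=[
    [[0, 0, 0.001, 0], [0, 0, 0.003, 0], [0, 0, 0.005, 0], [0, 0, 0.007, 0], [0, 0, 0.008, 0]],
  ],
  claw=0.0,
  newtons=60,
)

```text
time: 16.6
ee_pos: [0.6164, -0.1769, 0.0449]
tcp_rot: [-89.9, -0.1, -2.9]
wrist_force: [-2.9, 3.0, 7.2]
opening: 0.023
```

```bash
python3 sp.py
```

```text
16.6 [ 0.61644699 -0.17686143  0.04493862] [-8.99264544e+01 -7.42727884e-02 -2.89714601e+00] [-2.94446404  2.99410932  7.216667  ] [0.75819188 0.50591647 0.11856968] 0.023010522107791732
[[-0.096, 0.099], [-0.089, 0.098], [-0.084, 0.095], [-0.067, 0.097], [-0.06, 0.096], [-0.051, 0.096], [-0.037, 0.095], [-0.028, 0.096]] angle -0.044209954705042485
```

>>> move_arm(
  deltas=[
    [[0, 0, 0, 0], [0, 0, 0, 0], [0, 0, 0, 0], [0, 0, 0, 0], [0, 0, 0, 0]],
  ],
  newtons=75,
)

```text
time: 17.15
ee_pos: [0.6164, -0.1769, 0.045]
tcp_rot: [-89.9, -0.1, -2.9]
wrist_force: [-3.5, 8.0, 8.7]
opening: 0.0225
```

```bash
python3 sp.py; python3 - <<'E'
from h import *
c=camera("side");t=camera("top")
o=np.zeros((560,780,3),np.uint8);o[:,:400]=cv2.resize(c["color"][125:285,215:330],(400,560));o[:300,400:]=cv2.resize(t["color"][80:260,130:340],(380,300))
cv2.imwrite("pics/s8.png",o)
P=pts(c)[125:200,230:290].reshape(-1,3)
for z in(.12,.14,.16,.18):
    m=(abs(P[:,2]-z)<.01)&(abs(P[:,0]-.6)<.03)&(abs(P[:,1]-.18)<.03); print(z,m.sum(),P[m].mean(0).round(4),P[m,2].max() if m.any() else 0)
E
```

```text
17.15 [ 0.61643966 -0.17689535  0.04496842] [-8.98807399e+01 -8.14898571e-02 -2.91281289e+00] [-3.45901333  7.98590602  8.72857554] [1.57584335 0.49871515 0.19117511] 0.022525544900605564
[[-0.102, 0.099], [-0.095, 0.098], [-0.082, 0.097], [-0.07, 0.096], [-0.06, 0.096], [-0.05, 0.096], [-0.041, 0.096], [-0.029, 0.096]] angle -0.04185599098015191
0.12 0 [nan nan nan] 0
0.14 0 [nan nan nan] 0
0.16 0 [nan nan nan] 0
0.18 0 [nan nan nan] 0<stdin>:7: RuntimeWarning: Mean of empty slice.
  ret = um.true_divide(
```

View pics/s8.png

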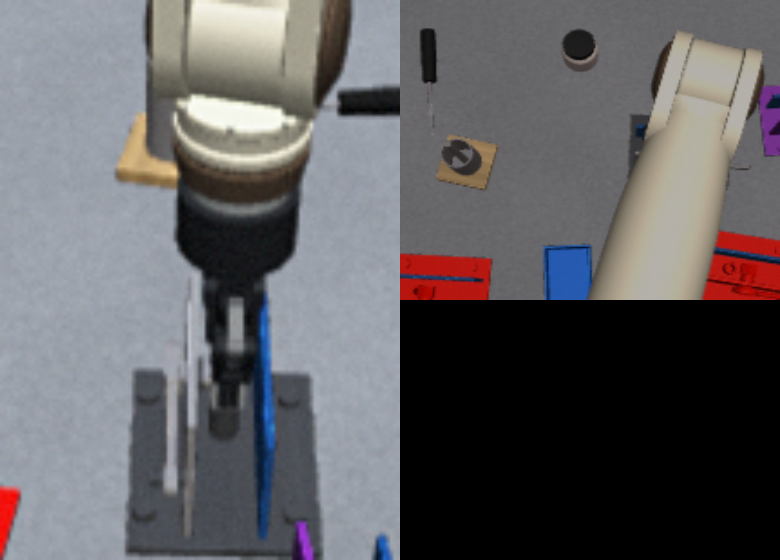

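The fingers are on the head and the spanner is level and steady. The top view shows the pin in the tube at (462,155), with the bin, jar and screwdriver in their places. I hand in.

```bash
python3 -c "
from h import *
print(job_done());o=get_obs();print(o['time'],o['opening'],o['wrist_force'])"
```

```text
the job is handed in; nothing more can be done
None
the job is handed in; nothing more can be done
```

I handed the job in at about 17.3 s: the pin stands in the tube and the gripper is holding the bolt head with the spanner level. No verdict was reported.

- **Pin:** I pulled it out of its socket, lowered it into the tube until it touched the floor, and let go. Right after release its top was at z ≈ 0.187, upright. At the end the arm hid it from the side camera, so my last depth check of the pin returned no points. The last top view still shows it in the tube.
- **Bolt head:** The fingers hold it at a 75 N grip setting with a 22.5 mm opening. The spanner measured -0.04 rad (the 0.30 stop had read about 0.27) and stayed steady between two readings 0.5 s apart. Friction stopped the grip alone from turning the head, so I rolled it level with one finger and then closed both.
- **First grip failed:** The fingers shut on top of the head. The camera put the shut fingertips about 28 mm above the reported TCP. I never settled which is right, so I chose a height where the grasp point is within 30 mm of the head either way (about 21 mm or 6 mm).
- **Force:** While gripping I pressed down with about 45 N at the wrist. I feared the gripper body was on the bracket plate, which has a 40 N limit. Pulling up gave a similar reversed force, so I took it as friction at the fingers, but did not confirm it.
- **Not measured:** I only saw in the pictures that the bin, jar and screwdriver were in place. That nothing touched the spanner was never measured.

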